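# Key two sample blocks together in a dry-bath heater

### The arm

A 6-joint arm with a two-finger parallel gripper is mounted at the origin on a cart in front of the work surface, level with it; the furniture and walls round the work are solid. World frame = base frame: x ahead of the robot, y to its left, z up, the work surface at z = 0. Lengths are in m, angles in rad, forces in N, time in s.
With the tool pointing down it reaches from about 0.25 to 0.85 m from the base axis. Payload 12.5 kg.
Tool frame: the origin (TCP) lies at the very end of the fingers, on their centre line; the grasp point (between the pads) lies 19 mm behind it; z points along the fingers, y is the line along which they close (so a half turn about z gives the same grasp; the last joint's range is limited). The gripper opens to 93 mm and grips with 3 to 60 N. Pads are 15 mm wide; open, the fingers measure 128 mm over their backs; the gripper's body (75 mm by 188 mm) begins 65 mm behind the grasp point.
Start: joints at [1.191, 0.351, 1.652, -0, 1.139, -0.085], TCP at [0.16, 0.526, 0.219] pointing down, gripper open.
Joint ranges: [-2.75, 2.75], [-0.79, 2.1], [0.01, 2.65], [-1.57, 4.71], [0.07, 3.14], [-2.87, 2.87]. Speed limits (rad/s): [2.22, 2.22, 2.79, 3.14, 3.14, 3.14].

### API

Orientations are given as a unit quaternion [w, x, y, z].
In Python, from station import manip gives the robot as it stands.
- The arm moves only by the shell command python3 -m inch 'ROWS' [OPENING] [FORCE]. ROWS is a JSON list of rows, 1 to 20 of them, each of 4 numbers: dx, dy, dz in m, then a turn about the tool's z in rad; each row is the pose to reach, as a shift and turn from the pose commanded when the command began, along the tool's axes at that moment; what a row does not reach only later rows make up. A row lasts 1/10 s, in which the tool goes at most 0.05 m and 0.15 rad, less where a joint would pass 70% of its speed; a pose out of reach is approached as far as the arm can. OPENING is the finger opening in m, set as the command begins (- or left out keeps the last). The fingers move at their own pace and stop on an object; FORCE is the grip in N (left out, the last holds). Time passes only in rows, so rows that do not move let the fingers close. It prints the time, the measured TCP pose, the force, the opening and the grip force at its end.
- manip.observe(): the state, without advancing time (a new reading comes with each control period).
- manip.get_image(name): name is "scene" or "top" or "wrist"; returns a dict with "img" (400x640x3 uint8, red, green, blue), "mtx" (3x3 intrinsics, pixels), "R" (3x3) and "t" (3): a world point X has camera coordinates R X + t. Camera axes: x right, y down, z forward; pixel columns grow to the right and rows downward; lengths in m; the calibration is good to about 2 mm. A picture is of the moment at which its call begins. There is no depth.
- manip.job_done(): hands the job in; it is judged then, once.
Trained networks look in a picture, given as the dict that the camera call returned (one of the last four; its "shot" number tells which), for a name from the list of things; names that differ only in an ending like _2 or _b are one class to them, and where a whole thing is asked for, a point or a joint stands for the part that bears it (a point fixed in the world has none). Each returns a list of dicts, best first, with "p" (0 to 1); they miss things now and then, are a little off and sometimes report something else, mostly with a low value. They report only what shows in the picture. A call takes as long as a camera call.
- manip.look_for(picture, target): "extent" ([left, top, right, bottom] in pixels, round what is visible of it).
- manip.pinpoint(picture, target): "xy" ([column, row] in pixels: a listed point, or the origin of a listed thing).
The state is a dict: "time": time; "joint_pos": joint angles; "dq": joint speeds; "joint_torque": joint torques, N m; "tool_pos": TCP position; "ee_rot": TCP orientation; "wrist_force": force on the tool from outside, world axes, zero at the start; "moment": the same for the moment, N m; "opening": finger opening in m; "grasp_force": force on a finger pad.
Only numpy, scipy, OpenCV 4.12 (cv2) and the standard library are available. Lean on these libraries where they do the work, as an engineer would, in place of code of your own. Each camera call takes 0.05 s, during which the arm holds its last target. There are 200 camera calls.

### The job

Take the two aluminium sample blocks off the sloping cooling rack and fit them into the well of the dry-bath heater like jigsaw pieces, so that both lie flush: the block with the cut corner in the cell with the slotted walls, turned whichever way lets it drop over the locating pin, and the other block beside it with its T-shaped tab locked into the first block. Leave the small beaker, the vial and the marker where they are.

Things in the scene. Friction and masses are not known exactly. Their poses are not given: they have to be found in the camera images.
- nest: White dry-bath heater, fixed, with a grey metal well. Origin: underside, at the joint of its two cells; x away from its console, y along the well, z up. 97 mm in x plus a 36 mm console at -x (40 mm high), y from -70 to +77 mm, top at z 50. Well 20 mm deep (floor at z 30), 59 mm wide in x. Cell A is the +y half, cell B the -y half, no wall between. 1.5 mm clearance all round each block.
- cell_a (a point): Centre of cell A on the well floor, at (0, 28.75, 30) mm of the nest, axes as the nest's; the cut-corner block's origin belongs here. A steel pin 8 mm thick, 10 mm high, stands on the floor in one of three corners, 22.3 mm in x and y from here: (-x,+y), (-x,-y) or (+x,+y). Which one differs each time and is told nowhere; the other two have flat plugs.
- cell_b (a point): Centre of cell B on the well floor, at (0, -28.75, 30) mm of the nest, axes as the nest's. The plain block's origin belongs here. Plain walls.
- slot (a point): Mouth, at the top edge, of the T-shaped slot in cell A's +y wall, (0, 58.25, 50) mm of the nest. The -x and +x walls of cell A have the same slot at mid-wall. Full well depth; mouth 12 mm wide in a 3 mm lip, 19 mm wide behind, 12 mm deep in all.
- rack: Fixed steel rack: one sheet 236 mm wide in y, sloping at 30 deg, rising toward the rack's +x, with a 9 mm ledge at the low edge. Origin under its middle at table height. Both blocks lie on it side by side, 100 to 120 mm apart in y, in either order, origins 36 mm above the table, their own z tilted 30 deg toward the rack's -x, their y along the rack's y.
- socket_block: Loose aluminium block 56 x 56 x 20 mm, about 0.2 kg. Origin: centre of the underside, z up. T-shaped tab at its +y side; T-shaped sockets, of the same form as the nest's slots, in the other three; its (-x,+y) corner has a 12 mm square cut out, full height, for the pin. Its tab enters any slot of cell A, but it drops flush only if the cut corner meets the pin, else it stops 10 mm high.
- socket_tab (a point): End of the socket block's tab at mid-height, (0, 40, 10) mm of the block. The tab stands out 12 mm, neck 9 mm wide, head 16 mm wide and 6 mm thick, full height. Tab along the nest's +y suits a pin at (-x,+y); along -x a pin at (-x,-y); along +x a pin at (+x,+y).
- socket_knob (a point): Centre of the top of the socket block's lifting knob, (0, 0, 54) mm of the block. Square knob 20 x 20 mm, 34 mm high (block z 20 to 54), sides along the block's x and y.
- end_block: Loose aluminium block, 56 x 56 x 20 mm, about 0.2 kg. Origin: centre of the underside, z up. The same T-shaped tab at its +y side, plain other sides, and the same square knob (20 x 20 mm, z 20 to 54). It fits cell B only with its tab along the nest's +y, in the socket of the other block.
- small_beaker: Bystander: glass beaker 43 mm wide, 55 mm high, standing loose; origin at its underside.
- vial_white_cap: Bystander: white-capped vial 24 mm wide, 46 mm high, standing loose between heater and rack; origin at its underside.
- marker: Bystander: marker pen 128 mm long, 17 mm thick, lying loose in front; origin at its underside.

How it is judged:
At the end, for the whole second after the job is handed in: Both blocks rest in the well: the socket block's origin within 4 mm sideways of cell_a and the end block's of cell_b, each less than 3 mm above the floor, tilted under 0.06 rad, at rest; the end block's y axis along the nest's within 0.1 rad (horizontal distance between socket_block and cell_a below 0.004 m and z of socket_block in the frame of cell_a below 0.003 m and angle between each of socket_block, end_block's own z axis and vertical below 0.06 rad and linear speed of each of socket_block, end_block below 0.01 m/s and horizontal distance between end_block and cell_b below 0.004 m and z of end_block in the frame of cell_b below 0.003 m and angle between the y axis of end_block and the y axis of nest, either way round below 0.1 rad); the robot touches nothing.
It fails at once if a bystander (small beaker, vial, marker) is moved more than 30 mm or tipped over (distance of any of small_beaker, vial_white_cap, marker from where it was at the start of the episode above 0.03 m or angle between any of small_beaker, vial_white_cap's own z axis and vertical above 0.6 rad).
It also fails if it takes over 67 s, if anything falls off the work surface, if the arm or the gripper's body presses on something with over 40 N, if the wrist force passes 120 N, or if a joint passes its speed limit or range.

## Working session

There is one attempt and no reset: what is moved stays moved. The work goes in short steps, Python scripts to look and compute and a shell command to move; the robot and the scene stay as the last step left them, time stands still between calls to the robot, and variables do not carry over. Pictures are saved under pics/ and viewed, at most 10 in all, crops included, and the job is handed in when it is done.

```bash
mkdir -p pics; ls
cat > h.py <<'E'
import numpy as np,cv2
from station import manip
from scipy.spatial.transform import Rotation as Ro
def ray(p,uv):
    K,R,t=map(np.array,(p["mtx"],p["R"],p["t"]))
    d=R.T@np.linalg.inv(K)@np.array([*uv,1.]); return -R.T@t,d
def onz(p,uv,z):
    o,d=ray(p,uv); return o+d*(z-o[2])/d[2]
def proj(p,X):
    c=np.array(p["R"])@X+np.array(p["t"]); c=np.array(p["mtx"])@c; return c[:2]/c[2]
def save(p,n): cv2.imwrite("pics/"+n,cv2.cvtColor(p["img"],cv2.COLOR_RGB2BGR))
E
python3 - <<'E'
from h import *
print(manip.observe())
for c in("scene","top"):
    p=manip.get_image(c); save(p,c+"0.png"); print(c,p["t"],np.array(p["R"]).tolist(),np.array(p["mtx"])[0,0])
    for n in "nest cell_a cell_b slot rack socket_block socket_tab socket_knob end_block small_beaker vial_white_cap marker".split():
        print(n,[(np.round(r["xy"],1).tolist(),round(r["p"],2)) for r in manip.pinpoint(p,n)[:3]],[(np.round(r["extent"]).tolist(),round(r["p"],2)) for r in manip.look_for(p,n)[:2]])
E
```

```text
pics
{'time': 0.0, 'joint_pos': array([ 1.19139612e+00,  3.51238804e-01,  1.65245990e+00, -1.69559507e-05,
        1.13910739e+00, -8.46055360e-02]), 'dq': array([-0.00012772,  0.0007916 , -0.00069406,  0.0003825 , -0.00141746,
        0.0003612 ]), 'joint_torque': array([ 2.33137616e-03, -4.97307765e+01, -2.85263157e+01,  7.01574655e-02,
        2.55346054e-02, -1.09542457e-04]), 'tool_pos': array([0.15964547, 0.52593838, 0.21808642]), 'ee_rot': array([-1.32009575e-04,  1.46860648e-01,  9.89157006e-01, -5.92234467e-04]), 'wrist_force': array([-0.3775232 ,  0.47253621,  0.54809725]), 'moment': array([-0.02321642,  0.01051464,  0.0166366 ]), 'grasp_force': 0.0, 'opening': 0.09306150369643779}
scene [-0.40570126  0.29088963  0.77576527] [[0.7610959061749135, -0.6485885458015743, -0.008119104555687286], [-0.43747920258206946, -0.5040444858098517, -0.7446818808275376], [0.47889974828970605, 0.5703262702871764, -0.6673701945010544]] 484.3610943524851
nest [([265.6, 187.6], 0.78)] [([215.0, 149.0, 302.0, 216.0], 0.68), ([260.0, 249.0, 309.0, 289.0], 0.45)]
cell_a [([258.0, 168.2], 0.78)] [
[... 1631 characters left out ...]
0, 180.0, 271.0, 249.0], 0.63)]
rack [([397.8, 208.5], 0.65)] [([346.0, 182.0, 455.0, 232.0], 0.76), ([190.0, 175.0, 273.0, 250.0], 0.26)]
socket_block [([371.5, 200.2], 0.91)] [([354.0, 189.0, 388.0, 220.0], 0.62)]
socket_tab [([355.6, 200.5], 0.75)] [([354.0, 189.0, 391.0, 220.0], 0.86)]
socket_knob [([372.0, 208.4], 0.9), ([246.1, 204.3], 0.7)] []
end_block [([421.2, 209.6], 0.85), ([398.7, 208.3], 0.42)] [([405.0, 197.0, 439.0, 224.0], 0.55)]
small_beaker [([316.3, 166.8], 0.88)] [([308.0, 159.0, 326.0, 171.0], 0.62)]
vial_white_cap [([322.3, 215.0], 0.56), ([335.5, 257.5], 0.37)] [([317.0, 212.0, 328.0, 222.0], 0.44)]
marker [([333.8, 256.4], 0.9)] [([307.0, 249.0, 358.0, 269.0], 0.62)]
```

```bash
python3 - <<'E'
import cv2,numpy as np
a=cv2.imread("pics/top0.png")[150:280,180:450]; b=cv2.imread("pics/scene0.png")[135:345,200:450]
a=cv2.resize(a,None,fx=2.9,fy=2.9,interpolation=2)[:377,:783]; cv2.imwrite("pics/t1.png",a)
cv2.imwrite("pics/s1.png",cv2.resize(b,None,fx=2.8,fy=2.8,interpolation=2))
E
python3 - <<'E'
from h import *
# top view uv with known z
p=manip.get_image("top");s=manip.get_image("scene")
for n,uv,z in [("slot",(209.8,214.5),.05),("cell?",(220.3,209.7),.03),("nest",(234.9,208.5),0),("rack",(397.8,208.5),0),("sock",(371.5,200.2),.036),("knob",(372,208.4),.083),("end",(421.2,209.6),.036),("vial",(322.3,215),0),("beaker",(316.3,166.8),0),("marker",(333.8,256.4),0)]:print(n,onz(p,uv,z).round(4))
for n,uv,z in [("slot",(245.7,159.8),.05),("cellA?",(258,168.2),.03),("nest",(265.6,187.6),0),("rack",(383.7,285.9),0),("sock",(364.3,250.9),.036),("knob",(353,241),.083),("end",(399.2,293.8),.036)]:print("S",n,onz(s,uv,z).round(4))
E
```

```text
slot [0.5066 0.247  0.05  ]
cell? [0.5182 0.2283 0.03  ]
nest [0.5218 0.2012 0.    ]
rack [ 0.511  -0.1949  0.    ]
sock [ 0.5303 -0.1285  0.036 ]
knob [ 0.5089 -0.124   0.083 ]
end [ 0.5053 -0.2422  0.036 ]
vial [ 0.5002 -0.0124  0.    ]
beaker [ 0.6185 -0.0008  0.    ]
marker [ 0.3998 -0.0374  0.    ]
S slot [0.5075 0.2517 0.05  ]
S cellA? [0.5241 0.2291 0.03  ]
S nest [0.5153 0.1904 0.    ]
S rack [ 0.5175 -0.1913  0.    ]
S sock [ 0.5275 -0.1258  0.036 ]
S knob [ 0.4975 -0.124   0.083 ]
S end [ 0.5033 -0.2395  0.036 ]
```

View pics/t1.png

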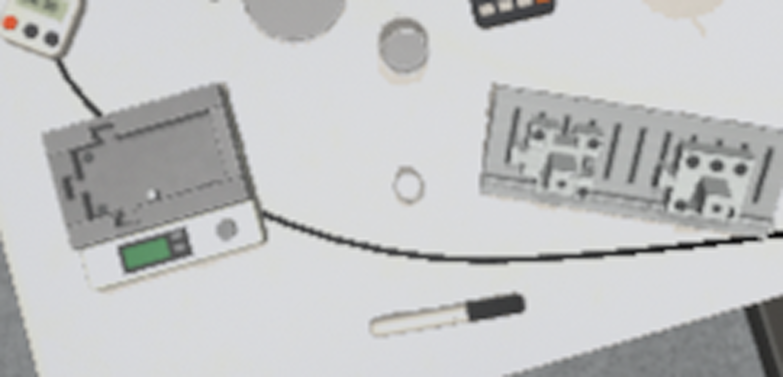

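View pics/s1.png

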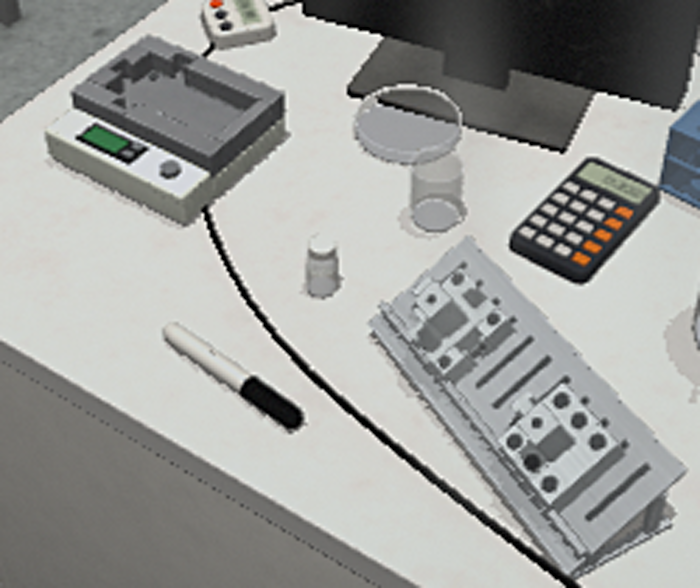

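The top view shows the heater at left, with a bright dot at about full-image (232,217), in its (-x,-y) corner. That is probably the pin. The socket block is at about (372,200) and the end block at about (421,210), with both tabs toward +y. The rack yaw is about -0.2 and the nest yaw about +0.23. The scene view agrees. Next I'll look over the heater with the wrist camera.

```bash
python3 -m inch '[[-0.42,-0.213,-0.03,0],[-0.42,-0.213,-0.03,0],[-0.42,-0.213,-0.03,0],[-0.42,-0.213,-0.03,0],[-0.42,-0.213,-0.03,0],[-0.42,-0.213,-0.03,0],[-0.42,-0.213,-0.03,0],[-0.42,-0.213,-0.03,0],[-0.42,-0.213,-0.03,0],[-0.42,-0.213,-0.03,0],[-0.42,-0.213,-0.03,0],[-0.42,-0.213,-0.03,0]]' 0.06
python3 - <<'E'
from h import *
p=manip.get_image("wrist");save(p,"w1.png");print(p["t"],np.array(p["R"]).round(4).tolist(),p["mtx"][0][0], manip.observe()["tool_pos"])
for n,z in [("nest",0),("cell_a",.03),("cell_b",.03),("slot",.05)]:
    for r in manip.pinpoint(p,n)[:3]: print(n,np.round(r["xy"],1),round(r["p"],2),onz(p,r["xy"],z).round(4))
E
```

```text
time: 3.8
tool_pos: [0.4995, 0.2005, 0.2484]
ee_rot: [-0.0, 0.147, 0.989, -0.0]
wrist_force: [0.3, -0.6, -0.7]
opening: 0.0602
grasp_force: 0.0
[-0.33712508 -0.44103513  0.31480951] [[0.2916, 0.9565, 0.0014], [0.9268, -0.2829, 0.2471], [0.2368, -0.0708, -0.969]] 283.77966146590387 [0.49912637 0.20095487 0.24849403]
nest [324.3 190.8] 0.69 [0.5202 0.2004 0.    ]
cell_a [305.6 207.9] 0.81 [0.5297 0.1696 0.03  ]
cell_a [342.3 189.2] 0.59 [0.519  0.2263 0.03  ]
cell_b [305.6 207.9] 0.81 [0.5297 0.1696 0.03  ]
cell_b [342.3 189.2] 0.59 [0.519  0.2263 0.03  ]
slot [363.9 178.2] 0.96 [0.5086 0.2568 0.05  ]
```

View pics/w1.png

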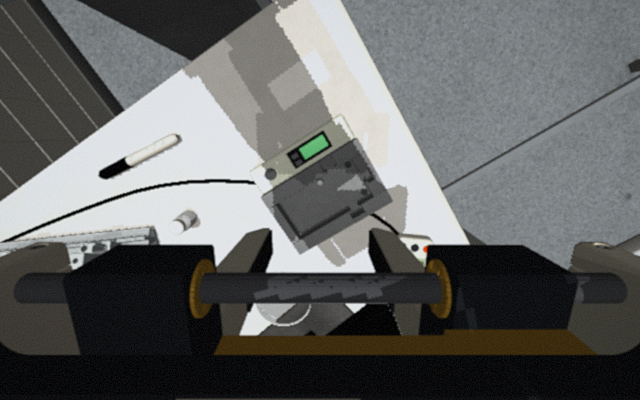

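The wrist picture shows the heater at pixels (250-395,115-255), console up and left, slots to the right. A bright spot at about (320,183) is probably the pin, near the console-side mid-length. I'll crop it for corners.

Run:
```python
import cv2
a=cv2.imread("pics/w1.png")[110:260,250:400]
a=cv2.resize(a,None,fx=4,fy=4,interpolation=cv2.INTER_CUBIC);cv2.imwrite("pics/w1c.png",cv2.convertScaleAbs(a,alpha=1.6))
```

```text
(no output)
```

View pics/w1c.png

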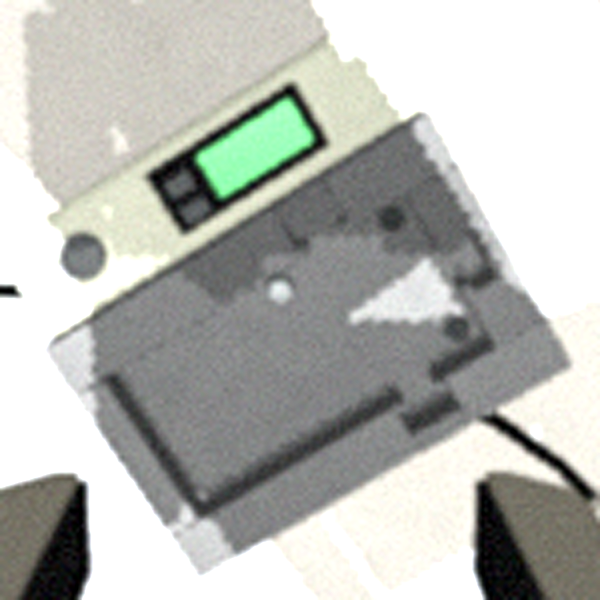

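The pin is in the (-x,-y) corner of cell A (crop (280,290)), and flat plugs are at (390,218) and (457,327). So the tab goes along the nest's -x. I'll fit the nest pose, then move above the rack.

```bash
cat > nest.py <<'E'
from h import *
from scipy.optimize import least_squares
L=np.array([[-48.5,-70,50],[48.5,-70,50],[48.5,77,50],[-48.5,77,50],[-22.3,6.45,40],[-22.3,51.05,30],[22.3,51.05,30]])/1e3
U=np.array([[48,345],[205,573],[572,365],[425,113],[280,290],[390,218],[457,327]])
U=(U+.5)/4-.5+[250,110]
def fit(p):
    def f(q,full=0):
        R=Ro.from_euler("z",q[2]).as_matrix()
        return np.concatenate([proj(p,R@l+[q[0],q[1],0])-u for l,u in zip(L,U)])
    r=least_squares(f,[.52,.2,.23],loss="soft_l1"); return r.x,r.fun
E
python3 - <<'E'
from nest import *
p=manip.get_image("wrist"); x,f=fit(p); print(x,f.reshape(-1,2).round(1).tolist())
E
python3 -m inch '[[-0.1,-0.37,0,-0.095],[-0.1,-0.37,0,-0.095],[-0.1,-0.37,0,-0.095],[-0.1,-0.37,0,-0.095],[-0.1,-0.37,0,-0.095],[-0.1,-0.37,0,-0.095],[-0.1,-0.37,0,-0.095],[-0.1,-0.37,0,-0.095],[-0.1,-0.37,0,-0.095],[-0.1,-0.37,0,-0.095]]' 0.05
python3 - <<'E'
from h import *
p=manip.get_image("wrist");save(p,"w2.png");print(manip.observe()["tool_pos"])
for n,z in [("rack",0),("socket_block",.036),("end_block",.036),("socket_knob",.0828),("socket_tab",.036+.00866),("vial_white_cap",0)]:
    for r in manip.pinpoint(p,n)[:2]: print(n,np.round(r["xy"],1),round(r["p"],2),onz(p,r["xy"],z).round(4))
E
```

```text
[0.52164202 0.20004645 0.2577579 ] [[-1.6, 0.9], [-1.3, 1.6], [0.3, -0.1], [0.8, -0.9], [0.1, 0.0], [0.6, -0.4], [0.1, -0.2]]
time: 5.1
tool_pos: [0.4878, -0.1825, 0.2485]
ee_rot: [-0.0, 0.1, 0.995, 0.0]
wrist_force: [0.5, 1.0, -0.2]
opening: 0.0499
grasp_force: 0.0
[ 0.48793388 -0.18180491  0.24859927]
rack [321.4 189.5] 0.85 [ 0.5058 -0.1842  0.    ]
socket_block [359.2 198.7] 0.63 [ 0.5213 -0.1346  0.036 ]
end_block [277.2 202. ] 0.98 [ 0.5033 -0.2461  0.036 ]
socket_knob [370.9 188.4] 0.94 [ 0.499  -0.1231  0.0828]
socket_tab [389.7 194.4] 0.69 [ 0.5213 -0.0944  0.0447]
vial_white_cap [439.4 162.6] 0.96 [ 0.5009 -0.0077  0.    ]
```

View pics/w2.png

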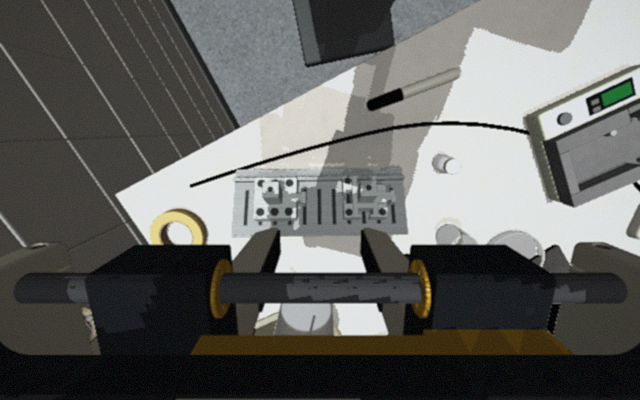

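The wrist view shows the rack aligned with the tool. The socket knob is at about (371,188) and the end block at about (277,202), consistent with the other views. I'll grasp the socket block.

```bash
python3 -m inch '[[-0.0066,0.0605,0.02,0],[-0.0066,0.0605,0.06,0],[-0.0066,0.0605,0.1,0],[-0.0066,0.0605,0.14,0],[-0.0066,0.0605,0.17,0],[-0.0066,0.0605,0.1915,0],[-0.0066,0.0605,0.1915,0],[-0.0066,0.0605,0.1915,0]]' 0.05
python3 -m inch '[[0,0,0,0],[0,0,0,0],[0,0,0,0],[0,0,0,0],[0,0,0,0],[0,0,0,0]]' 0.0 25
python3 - <<'E'
from h import *
p=manip.get_image("scene");save(p,"s2.png");cv2.imwrite("pics/s2c.png",cv2.cvtColor(cv2.resize(p["img"][150:350,300:480],None,fx=3,fy=3,interpolation=2),4))
E
```

```text
time: 6.25
tool_pos: [0.5067, -0.1245, 0.0577]
ee_rot: [0.0, 0.1, 0.995, -0.0]
wrist_force: [0.2, 1.1, 0.1]
opening: 0.0499
grasp_force: 0.0
time: 6.85
tool_pos: [0.5067, -0.1249, 0.0576]
ee_rot: [0.0, 0.1, 0.995, -0.0]
wrist_force: [-1.6, -1.7, 5.7]
opening: 0.0199
grasp_force: 25.0
```

View pics/s2c.png

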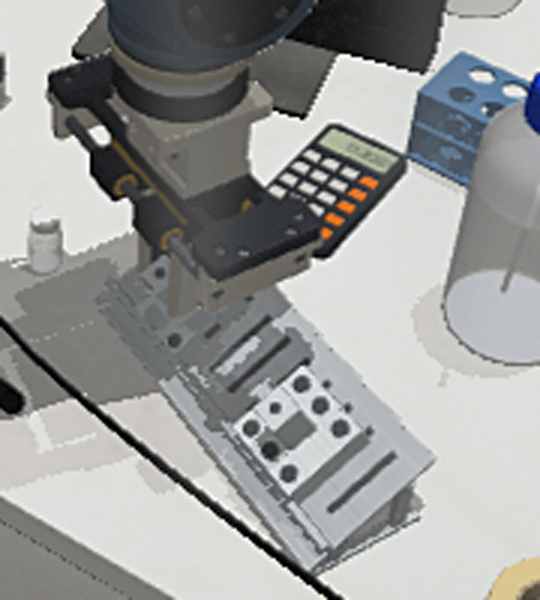

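It's gripped at 19.9 mm. I'll lift it and set it down on the free table at (0.385, 0.10), so it falls flat and can be regrasped upright.

```bash
python3 -m inch '[[0,0,-0.03,0],[0,0,-0.07,0],[0,0,-0.1,0],[0.04,0.05,-0.1,0],[0.08,0.095,-0.1,0],[0.12,0.14,-0.1,0],[0.15,0.18,-0.1,0],[0.164,0.196,-0.1,0],[0.164,0.196,-0.1,0],[0.164,0.196,-0.1,0],[0.164,0.196,-0.06,0],[0.164,0.196,-0.03,0],[0.164,0.196,0,0],[0.164,0.196,0.018,0],[0.164,0.196,0.018,0],[0.164,0.196,0.018,0]]' - 25
python3 - <<'E'
from h import *
print(manip.observe()["joint_pos"].round(3))
p=manip.get_image("scene");cv2.imwrite("pics/s3c.png",cv2.cvtColor(cv2.resize(p["img"][120:330,180:400],None,fx=2.7,fy=2.7,interpolation=2),4))
E
```

```text
time: 8.5
tool_pos: [0.3852, 0.0993, 0.0394]
ee_rot: [-0.0, 0.1, 0.995, -0.0]
wrist_force: [0.0, -0.5, -1.1]
opening: 0.0199
grasp_force: 25.0
[ 0.135  0.404  2.164 -0.     0.574 -1.235]
```

View pics/s3c.png

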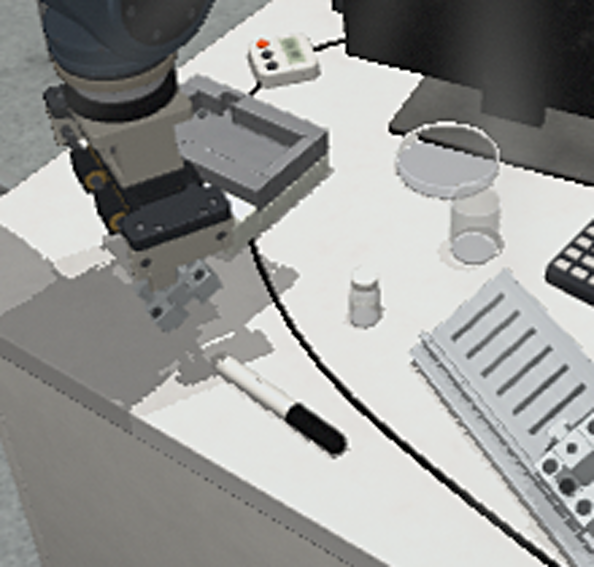

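The block is still tilted, just above the table and clear of the marker. I'll release it, rise, and turn a quarter.

```bash
python3 -m inch '[[0,0,0.002,0],[0,0,0.003,0],[0,0,0.003,0]]' - 25
python3 -m inch '[[0,0,0,0],[0,0,0,0],[0,0,0,0],[0,0,0,0],[0,0,-0.04,0],[0,0,-0.08,0],[0,0,-0.12,0.15],[0,0,-0.16,0.3],[0,0,-0.18,0.45],[0,0,-0.18,0.6],[0,0,-0.18,0.75],[0,0,-0.18,0.9],[0,0,-0.18,1.05],[0,0,-0.18,1.2],[0,0,-0.18,1.35],[0,0,-0.18,1.5],[0,0,-0.18,1.57],[0,0,-0.18,1.57]]' 0.05
python3 - <<'E'
from h import *
p=manip.get_image("wrist");save(p,"w3.png");print(manip.observe()["tool_pos"])
for n,z in [("socket_block",0),("socket_knob",.054),("socket_tab",.01)]:
    for r in manip.pinpoint(p,n)[:2]: print(n,np.round(r["xy"],1),round(r["p"],2),onz(p,r["xy"],z).round(4))
q=manip.look_for(p,"socket_block")[0]["extent"];print(q)
c=((q[0]+q[2])/2,(q[1]+q[3])/2);l,t=int(c[0])-50,int(c[1])-45;print(l,t)
cv2.imwrite("pics/w3c.png",cv2.cvtColor(cv2.resize(p["img"][t:t+90,l:l+100],None,fx=6,fy=6,interpolation=2),4))
E
```

```text
time: 8.85
tool_pos: [0.3848, 0.1, 0.0365]
ee_rot: [0.0, 0.1, 0.995, 0.0]
wrist_force: [-0.2, 0.2, -1.5]
opening: 0.0199
grasp_force: 25.0
time: 10.65
tool_pos: [0.3845, 0.1, 0.2161]
ee_rot: [-0.0, 0.774, 0.633, -0.0]
wrist_force: [0.2, -0.1, -0.2]
opening: 0.0501
grasp_force: 0.0
[0.38450066 0.09997339 0.21612849]
socket_block [338.2 180.2] 0.79 [0.4072 0.0956 0.    ]
socket_knob [339.3 190.1] 0.83 [0.4048 0.0937 0.054 ]
socket_knob [415.3 235.2] 0.6 [0.4861 0.0193 0.054 ]
socket_tab [337.8 149.3] 0.95 [0.4139 0.1373 0.01  ]
[315.4, 148.6, 360.1, 207.0]
287 132
```

View pics/w3c.png

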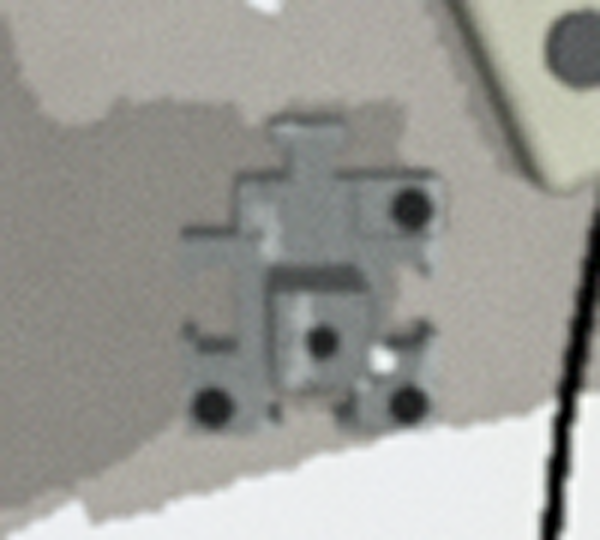

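The block lies flat and square to the tool: knob centre at about (340,189), tab upward. I'll regrasp it.

```bash
python3 -m inch '[[-0.0018,0.0213,0.03,0],[-0.0018,0.0213,0.08,0],[-0.0018,0.0213,0.12,0],[-0.0018,0.0213,0.16,0],[-0.0018,0.0213,0.18,0],[-0.0018,0.0213,0.19,0],[-0.0018,0.0213,0.19,0],[-0.0018,0.0213,0.19,0]]' 0.05
python3 -m inch '[[0,0,0,0],[0,0,0,0],[0,0,0,0],[0,0,0,0],[0,0,0,0]]' 0 40
python3 -m inch '[[0,0,-0.03,0],[0,0,-0.07,0],[0,0,-0.11,-0.15],[0,0,-0.14,-0.3],[0,0,-0.14,-0.45],[0,0,-0.14,-0.6],[0,0,-0.14,-0.75],[0,0,-0.14,-0.9],[0,0,-0.14,-1.05],[0,0,-0.14,-1.2],[0,0,-0.14,-1.35],[0,0,-0.14,-1.5],[0,0,-0.14,-1.65],[0,0,-0.14,-1.8],[0,0,-0.14,-1.95],[0,0,-0.14,-2.028],[0,0,-0.14,-2.028]]' - 40
```

```text
time: 11.7
tool_pos: [0.4057, 0.0941, 0.0269]
ee_rot: [0.0, 0.774, 0.634, 0.001]
wrist_force: [0.2, -0.2, 0.1]
opening: 0.0499
grasp_force: 0.0
time: 12.2
tool_pos: [0.4055, 0.094, 0.0265]
ee_rot: [0.0, 0.774, 0.633, 0.0]
wrist_force: [0.2, -0.9, 5.0]
opening: 0.0197
grasp_force: 40.0
time: 13.9
tool_pos: [0.4048, 0.094, 0.1659]
ee_rot: [-0.0, -0.129, 0.992, 0.0]
wrist_force: [-0.3, 0.0, -2.1]
opening: 0.0196
grasp_force: 40.0
```

```bash
python3 -m inch '[[-0.04,0.02,0,0],[-0.08,0.04,0,0],[-0.125,0.06,0,0],[-0.165,0.08,0,0],[-0.2,0.1,0,0],[-0.21,0.1,0,0],[-0.21,0.1,0,0],[-0.21,0.1,0,0]]' - 40
python3 - <<'E'
from h import *
p=manip.get_image("wrist");save(p,"w4.png");print(manip.observe()["tool_pos"]);np.savez("w4.npz",R=p["R"],t=p["t"],mtx=p["mtx"])
for n,z in [("socket_tab",.15),("slot",.05),("nest",0),("cell_a",.03)]:
    for r in manip.pinpoint(p,n)[:2]: print(n,np.round(r["xy"],1),round(r["p"],2),onz(p,r["xy"],z).round(4))
a=p["img"][80:280,200:440]; cv2.imwrite("pics/w4c.png",cv2.cvtColor(cv2.convertScaleAbs(cv2.resize(a,None,fx=3,fy=3,interpolation=2),alpha=1.4),4))
E
```

```text
time: 14.7
tool_pos: [0.5817, 0.2436, 0.1656]
ee_rot: [-0.001, -0.128, 0.992, -0.0]
wrist_force: [-0.5, 0.4, -2.6]
opening: 0.0198
grasp_force: 40.0
[0.58170367 0.24342875 0.16594409]
socket_tab [318.6 168.2] 0.82 [0.538  0.2314 0.15  ]
slot [352.  129.4] 0.78 [0.5067 0.256  0.05  ]
nest [293.9 130.6] 0.93 [0.5234 0.198  0.    ]
cell_a [320.6 131.1] 0.65 [0.516  0.2273 0.03  ]
cell_a [268.  129.7] 0.6 [0.5284 0.1745 0.03  ]
```

View pics/w4c.png

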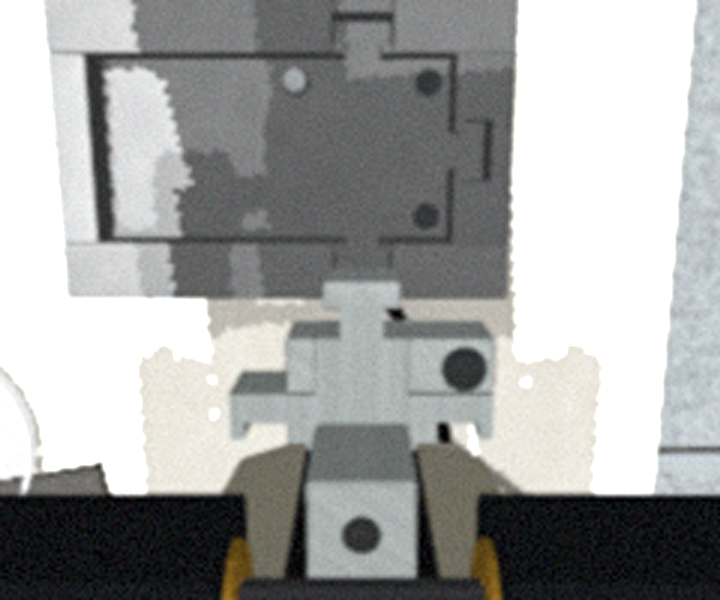

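The picture shows the nest squared up with the tool: pin at full-image (298,106), plugs at (342,107) and (341,151). The held block is upright, tab up, with its cut corner on the pin side. I'll fit both poses from this same image so the camera bias cancels.

```bash
cat > fit4.py <<'E'
from h import *
from scipy.optimize import least_squares
p=dict(np.load("w4.npz"))
def fit(L,U,x0,fz):
    U=(np.array(U)+.5)/3-.5+[200,80]; L=np.array(L)/1e3
    def f(q):
        R=Ro.from_euler("z",q[2]).as_matrix()
        return np.concatenate([proj(p,R@l+[q[0],q[1],q[3] if fz is None else fz])-u for l,u in zip(L,U)])
    r=least_squares(f,x0,loss="soft_l1",f_scale=.5); print(r.x.round(4),(r.fun*3).reshape(-1,2).round(1).tolist()); return r.x
n=fit([[48.5,77,50],[48.5,-70,50],[-22.3,6.45,40],[-22.3,51.05,30],[22.3,51.05,30]],[[510,297],[72,295],[294,80],[428,83],[425,216]],[.52,.2,.258],0)
n3=fit([[-22.3,6.45,40],[-22.3,51.05,30],[22.3,51.05,30]],[[294,80],[428,83],[425,216]],[.52,.2,.258],0)
B=[[-16,28,20],[28,28,20],[-28,16,20],[-28,16,0],[-16,28,0],[28,28,0],[0,0,54],[-10,10,54],[10,10,54]]
V=[[288,337],[490,337],[232,393],[232,373],[288,322],[490,322],[361,535],[305,480],[415,480]]
b=fit(B,V,[.58,.243,1.829,.1395],None)
b=fit(B,V,[.58,.243,1.829],.1395)
for m in(n,n3):
    c=m[:2]+Ro.from_euler("z",m[2]).as_matrix()[:2,:2]@[0,.02875]
    d=c-b[:2]; tx=np.array([-.967,-.256]);ty=np.array([-.256,.967]); print("cell_a",c,"tool dx,dy",d@tx,d@ty,"yaw need",m[2]+np.pi/2-b[2])
E
python3 fit4.py
```

```text
[0.522  0.1993 0.2627] [[-1.8, 1.3], [-2.5, 6.1], [0.5, -0.3], [0.9, -1.9], [2.2, -1.0]]
[0.5221 0.1988 0.2524] [[-0.3, -0.2], [0.2, -0.3], [0.2, 0.5]]
[0.5792 0.2431 1.8297 0.1363] [[-3.5, 2.8], [2.8, 2.3], [-2.1, 1.5], [10.5, -2.1], [3.9, -0.9], [-10.0, -1.4], [-0.4, -2.9], [-0.8, 0.4], [1.7, 0.1]]
[0.5781 0.2428 1.829 ] [[-4.6, 1.0], [5.8, 0.6], [-4.2, 0.8], [8.7, -3.2], [3.0, -2.8], [-7.6, -3.2], [-0.1, -0.6], [-1.8, 1.5], [3.4, 1.3]]
cell_a [0.51454804 0.22704152] tool dx,dy 0.06553384011668181 0.0009990929559566927 yaw need 0.004456610839157493
cell_a [0.51493844 0.22664439] tool dx,dy 0.06525798782207709 0.0005151333936938232 yaw need -0.005839197675397534
```

```bash
python3 -m inch '[[0.04,0.0007,0,0],[0.065,0.0007,0,0],[0.065,0.0007,0.03,0],[0.065,0.0007,0.06,0],[0.065,0.0007,0.075,0],[0.065,0.0007,0.08,0],[0.065,0.0007,0.083,0],[0.065,0.0007,0.086,0],[0.065,0.0007,0.089,0],[0.065,0.0007,0.092,0],[0.065,0.0007,0.092,0]]' - 40
python3 - <<'E'
from h import *
o=manip.observe();print(o["wrist_force"],o["moment"],o["tool_pos"])
E
```

```text
time: 16.05
tool_pos: [0.5202, 0.2286, 0.0761]
ee_rot: [0.001, -0.129, 0.992, 0.0]
wrist_force: [-6.5, -3.0, 17.8]
opening: 0.0199
grasp_force: 40.0
[-6.49015424 -2.99198791 17.84688883] [-0.42325929  1.05347727 -0.04067796] [0.52015777 0.22855817 0.07607692]
```

```bash
python3 -m inch '[[0,0,-0.003,0],[0,0,-0.006,0],[0,0,-0.006,0],[0,0,-0.006,0]]' - 40
python3 - <<'E'
from h import *
o=manip.observe();print(o["wrist_force"],o["moment"],o["tool_pos"])
p=manip.get_image("wrist");save(p,"w5.png");np.savez("w5.npz",R=p["R"],t=p["t"],mtx=p["mtx"])
for n,z in [("socket_tab",o["tool_pos"][2]-.0265+.01),("slot",.05),("cell_a",.03)]:
    for r in manip.pinpoint(p,n)[:2]: print(n,np.round(r["xy"],1),round(r["p"],2),onz(p,r["xy"],z).round(4))
a=p["img"][100:280,230:430]; cv2.imwrite("pics/w5c.png",cv2.cvtColor(cv2.convertScaleAbs(cv2.resize(a,None,fx=3.3,fy=3.3,interpolation=2),alpha=1.4),4))
E
```

```text
time: 16.45
tool_pos: [0.5196, 0.2284, 0.0801]
ee_rot: [-0.0, -0.129, 0.992, -0.0]
wrist_force: [0.2, -0.2, -2.4]
opening: 0.0198
grasp_force: 40.0
[ 0.23012844 -0.22836551 -2.35365266] [ 0.00822133  0.00168882 -0.01252941] [0.51956958 0.22836885 0.0800637 ]
socket_tab [316.3 165.7] 0.72 [0.4748 0.2144 0.0636]
socket_tab [249.7 215.7] 0.36 [0.5188 0.1795 0.0636]
slot [361.2 219.6] 0.87 [0.5061 0.256  0.05  ]
cell_a [250.5 213.5] 0.68 [0.5292 0.1741 0.03  ]
```

View pics/w5c.png

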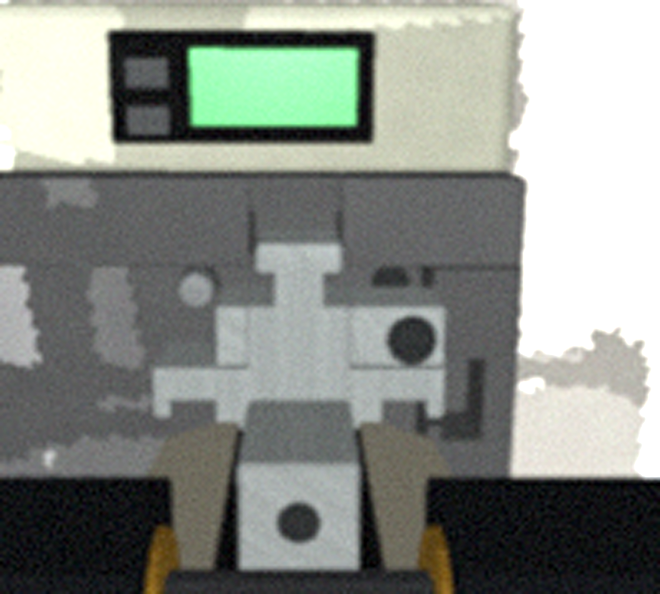

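The view shows the block hovering just above the rim. The tab head (crop 255–342) is centred on the slot columns (250–345), so any error is along the tool's x. I'll fit again.

```bash
sed -e 's/w4/w5/; s#+.5)/3-.5+\[200,80\]#+.5)/3.3-.5+[230,100]#; /^n=/,$d' fit4.py > fit5.py
cat >> fit5.py <<'E'
print("cam",-p["R"].T@p["t"])
n=fit([[-22.3,6.45,40],[-48.5,77,50]],[[196,290],[522,180]],[.522,.199,.255],0)
q=[.5221,.1990,.2555]
R=Ro.from_euler("z",q[2]).as_matrix()
for l in [[-22.3,6.45,40],[-48.5,77,50],[-41.5,19.25,50],[-41.5,38.25,50],[-41.5,19.25,30],[-32.5,19.25,50],[-29.5,58.25,50],[-29.5,58.25,30],[-48.5,28,50]]:
    print(l,((proj(p,R@np.array(l)/1e3+[*q[:2],0])-[230,100]+.5)*3.3-.5).round(0))
B=[[-16,28,20],[28,28,20],[-28,16,20],[0,0,54],[-10,10,54],[10,10,54],[-8,40,20],[8,40,20]]
V=[[216,308],[445,308],[153,368],[298,522],[238,462],[360,462],[256,245],[342,245]]
for z in(None,.0535):
    b=fit(B,V,[.52,.228,1.829,.0535],z)
    c=np.array(q[:2])+R[:2,:2]@[0,.02875]; d=c-b[:2]; print("tool dx,dy",d@[-.967,-.256],d@[-.256,.967])
E
python3 fit5.py
```

```text
cam [0.45182071 0.21065707 0.24611671]
[0.5222 0.1978 0.2487] [[-3.6, 0.6], [2.4, -0.4]]
[-22.3, 6.45, 40] [196. 292.]
[-48.5, 77, 50] [529. 178.]
[-41.5, 19.25, 50] [250. 211.]
[-41.5, 38.25, 50] [341. 212.]
[-41.5, 19.25, 30] [255. 201.]
[-32.5, 19.25, 50] [251. 254.]
[-29.5, 58.25, 50] [435. 268.]
[-29.5, 58.25, 30] [423. 253.]
[-48.5, 28, 50] [292. 178.]
[0.5169 0.228  1.8262 0.0513] [[-0.9, -0.6], [0.0, -0.1], [1.4, -0.5], [0.4, -1.6], [-1.4, 0.9], [0.7, 1.1], [0.3, 0.1], [-0.6, 0.3]]
tool dx,dy 0.0022935582341963275 -0.0005864320490166187
[0.5163 0.2278 1.8258 0.0535] [[-1.8, -1.2], [1.8, -0.6], [-0.3, -0.4], [0.5, 0.8], [-2.2, 2.5], [1.6, 2.7], [-0.1, -1.2], [0.0, -0.9]]
tool dx,dy 0.0016853696643576149 -0.0005896610910311026
```

```bash
python3 -m inch '[[0.002,-0.0003,0,0],[0.002,-0.0003,0,0],[0.002,-0.0003,0.003,0],[0.002,-0.0003,0.005,0],[0.002,-0.0003,0.007,0],[0.002,-0.0003,0.009,0],[0.002,-0.0003,0.009,0]]' - 40
python3 - <<'E'
from h import *
o=manip.observe();print(o["wrist_force"],o["moment"],o["tool_pos"])
E
```

```text
time: 17.35
tool_pos: [0.5176, 0.2275, 0.0708]
ee_rot: [-0.0, -0.129, 0.992, -0.0]
wrist_force: [0.5, 0.6, -2.4]
opening: 0.0196
grasp_force: 40.0
[ 0.46446413  0.5803553  -2.39930752] [ 0.01335257  0.02244331 -0.03947046] [0.51758564 0.22751699 0.07078799]
```

It entered freely. Continuing down past the pin.

```bash
python3 -m inch '[[0,0,0.003,0],[0,0,0.006,0],[0,0,0.009,0],[0,0,0.012,0],[0,0,0.0135,0],[0,0,0.0145,0],[0,0,0.0145,0]]' - 40
```

```text
time: 18.05
tool_pos: [0.5178, 0.2276, 0.0567]
ee_rot: [0.0, -0.129, 0.992, 0.0]
wrist_force: [-0.7, 0.3, -1.7]
opening: 0.0199
grasp_force: 40.0
```

The block is seated at floor height. I'll release it and hover over the end block.

```bash
python3 -m inch '[[0,0,0,0],[0,0,0,0],[0,0,0,0],[0,0,-0.03,0],[0,0,-0.08,0],[0,0,-0.13,0],[0.015,-0.044,-0.15,0],[0.03,-0.09,-0.15,0.1],[0.05,-0.14,-0.15,0.2],[0.065,-0.19,-0.15,0.3],[0.08,-0.235,-0.15,0.4],[0.095,-0.28,-0.15,0.458],[0.11,-0.325,-0.15,0.458],[0.125,-0.37,-0.15,0.458],[0.14,-0.41,-0.15,0.458],[0.151,-0.442,-0.15,0.458],[0.151,-0.442,-0.15,0.458],[0.151,-0.442,-0.15,0.458]]' 0.05
python3 - <<'E'
from h import *
p=manip.get_image("wrist");save(p,"w6.png");print(manip.observe()["tool_pos"])
a=np.array([.5,.866])
for n,z in [("end_block",.036),("rack",0)]:
    for r in manip.pinpoint(p,n)[:2]: print(n,np.round(r["xy"],1),round(r["p"],2),onz(p,r["xy"],z).round(4))
r=manip.look_for(p,"end_block")[0];print(r)
p=manip.get_image("top")
for n,z in [("socket_block",.03),("socket_knob",.084)]:
    for r in manip.pinpoint(p,n)[:2]: print(n,np.round(r["xy"],1),round(r["p"],2),onz(p,r["xy"],z).round(4))
E
```

```text
time: 19.85
tool_pos: [0.4844, -0.2385, 0.2065]
ee_rot: [-0.0, 0.1, 0.995, 0.0]
wrist_force: [-0.1, 0.0, 0.3]
opening: 0.0504
grasp_force: 0.0
[ 0.4845345  -0.23777915  0.20657999]
end_block [317.4 202.5] 0.76 [ 0.501  -0.2454  0.036 ]
rack [361.5 195.7] 0.75 [ 0.5128 -0.1874  0.    ]
rack [316.9 205.9] 0.57 [ 0.5147 -0.2492  0.    ]
{'extent': [293.1, 175.6, 351.2, 227.8], 'p': 0.69}
socket_block [217.6 209.8] 0.59 [0.5181 0.2348 0.03  ]
socket_knob [212.3 208.4] 0.62 [0.5185 0.2302 0.084 ]
socket_knob [223.7 227.5] 0.38 [0.4754 0.205  0.084 ]
```

```bash
python3 -m inch '[[0.001,0,0.05,0],[0.001,0,0.09,0],[0.001,0,0.12,0],[0.001,0,0.14,0],[0.001,0,0.149,0],[0.001,0,0.149,0],[0.001,0,0.149,0]]' 0.05
python3 -m inch '[[0,0,0,0],[0,0,0,0],[0,0,0,0],[0,0,0,0],[0,0,0,0],[0,0,0,0]]' 0 25
python3 -m inch '[[0,0,-0.01,0],[0,0,-0.02,0],[0,0,-0.02,0]]' - 25
```

```text
time: 20.9
tool_pos: [0.4842, -0.2383, 0.0586]
ee_rot: [0.001, 0.1, 0.995, -0.0]
wrist_force: [0.2, -0.2, 0.7]
opening: 0.0499
grasp_force: 0.0
time: 21.5
tool_pos: [0.4838, -0.2385, 0.0581]
ee_rot: [0.0, 0.1, 0.995, -0.0]
wrist_force: [-2.4, -2.1, 5.0]
opening: 0.0199
grasp_force: 25.0
time: 21.8
tool_pos: [0.4842, -0.2384, 0.0791]
ee_rot: [0.001, 0.1, 0.995, -0.0]
wrist_force: [-0.4, 0.0, -1.6]
opening: 0.0199
grasp_force: 24.9
```

```bash
python3 -m inch '[[0,0,-0.04,0],[0,0,-0.08,0],[0.02,0.04,-0.08,0],[0.04,0.08,-0.08,0],[0.06,0.12,-0.08,0],[0.08,0.16,-0.08,0],[0.1,0.2,-0.08,0],[0.12,0.24,-0.08,0],[0.14,0.28,-0.08,0],[0.164,0.311,-0.08,0],[0.164,0.311,-0.08,0],[0.164,0.311,-0.04,0],[0.164,0.311,0,0],[0.164,0.311,0.03,0],[0.164,0.311,0.042,0],[0.164,0.311,0.042,0],[0.164,0.311,0.042,0]]' - 25
python3 -m inch '[[0,0,0,0],[0,0,0,0],[0,0,0,0],[0,0,0,0],[0,0,-0.04,0],[0,0,-0.08,0],[0,0,-0.12,0.15],[0,0,-0.16,0.3],[0,0,-0.18,0.45],[0,0,-0.18,0.6],[0,0,-0.18,0.75],[0,0,-0.18,0.9],[0,0,-0.18,1.05],[0,0,-0.18,1.2],[0,0,-0.18,1.35],[0,0,-0.18,1.5],[0,0,-0.18,1.57],[0,0,-0.18,1.57]]' 0.05
python3 - <<'E'
from h import *
p=manip.get_image("wrist");save(p,"w7.png");print(manip.observe()["tool_pos"])
for n,z in [("end_block",0),("socket_knob",.054),("socket_tab",.01),("socket_block",0)]:
    for r in manip.pinpoint(p,n)[:2]: print(n,np.round(r["xy"],1),round(r["p"],2),onz(p,r["xy"],z).round(4))
print(manip.look_for(p,"end_block")[:2])
g=cv2.cvtColor(p["img"],7);c=cv2.HoughCircles(g[120:240,270:400],cv2.HOUGH_GRADIENT,1,5,param1=80,param2=8,minRadius=1,maxRadius=5)
print(None if c is None else (c[0,:8,:2]+[270,120]).round(0).tolist())
E
```

```text
time: 23.5
tool_pos: [0.3848, 0.0989, 0.0356]
ee_rot: [-0.0, 0.1, 0.995, -0.0]
wrist_force: [0.3, -0.3, -1.6]
opening: 0.0199
grasp_force: 25.0
time: 25.3
tool_pos: [0.3845, 0.0992, 0.2157]
ee_rot: [0.0, 0.774, 0.633, 0.0]
wrist_force: [-0.8, 0.7, 0.4]
opening: 0.0499
grasp_force: 0.0
[0.38449548 0.09923746 0.21568516]
end_block [336.  179.8] 0.83 [0.4045 0.0961 0.    ]
socket_knob [431.1  37.8] 0.78 [0.5279 0.2331 0.054 ]
socket_tab [380.2  65.3] 0.67 [0.4823 0.2246 0.01  ]
socket_block [411.5  51.9] 0.7 [0.5244 0.2335 0.    ]
[{'extent': [314.3, 149.3, 363.7, 208.6], 'p': 0.81}]
[[324.0, 198.0], [324.0, 184.0], [354.0, 184.0], [354.0, 170.0], [324.0, 170.0], [334.0, 232.0], [334.0, 154.0], [352.0, 198.0]]
```

The end block's screw-hole pattern is centred at (338.5,184), flat and at the same spot as the first block was. I'll regrasp with a small forward correction.

```bash
python3 -m inch '[[0.0008,0.021,0.03,0],[0.0008,0.021,0.08,0],[0.0008,0.021,0.12,0],[0.0008,0.021,0.16,0],[0.0008,0.021,0.18,0],[0.0008,0.021,0.19,0],[0.0008,0.021,0.19,0],[0.0008,0.021,0.19,0]]' 0.05
python3 -m inch '[[0,0,0,0],[0,0,0,0],[0,0,0,0],[0,0,0,0],[0,0,0,0]]' 0 40
python3 -m inch '[[0,0,-0.03,0],[0,0,-0.07,0],[0,0,-0.11,-0.15],[0,0,-0.15,-0.3],[0,0,-0.16,-0.45],[0,0,-0.16,-0.455],[0,0,-0.16,-0.455]]' - 40
python3 - <<'E'
from h import *
o=manip.observe();R=Ro.from_quat(np.roll(o["ee_rot"],-1)).as_matrix()
print(o["joint_pos"].round(2),R.round(4).tolist())
t=np.array([.522-.0018+.02875*.2527+.0002,0])
c=np.array([.522,.199])+np.array([.2527,-.9675])*.02875
print("cell_b",c)
for w in (c,c+.09*np.array([.2527,-.9675])): print(((np.r_[w,0]-np.r_[o["tool_pos"][:2],0])@R).round(4))
E
```

```text
time: 26.4
tool_pos: [0.4059, 0.096, 0.0264]
ee_rot: [0.0, 0.774, 0.633, 0.0]
wrist_force: [0.2, -0.4, 1.0]
opening: 0.0501
grasp_force: 0.0
time: 26.9
tool_pos: [0.4059, 0.0959, 0.026]
ee_rot: [0.0, 0.774, 0.633, 0.0]
wrist_force: [1.4, -0.4, 5.0]
opening: 0.0196
grasp_force: 40.0
time: 27.6
tool_pos: [0.4047, 0.0958, 0.1848]
ee_rot: [-0.0, 0.613, 0.79, -0.0]
wrist_force: [0.5, 0.1, -2.8]
opening: 0.0195
grasp_force: 40.0
[ 0.12  0.15  2.01  0.    0.98 -0.13] [[-0.2492, 0.9685, -0.0013], [0.9685, 0.2492, -0.0001], [0.0002, -0.0013, -1.0]]
cell_b [0.52926513 0.17118437]
[ 0.042   0.1394 -0.0002]
[-0.048   0.1397 -0.0002]
```

```bash
python3 -m inch '[[-0.01,0.045,0,0],[-0.02,0.09,0.01,0],[-0.035,0.13,0.02,0],[-0.048,0.1395,0.02,0],[-0.048,0.1395,0.02,0],[-0.048,0.1395,0.02,0],[-0.048,0.1395,0.02,0]]' - 40
python3 - <<'E'
from h import *
p=manip.get_image("wrist");save(p,"w8.png");np.savez("w8.npz",R=p["R"],t=p["t"],mtx=p["mtx"])
o=manip.observe();T=o["tool_pos"];R=Ro.from_quat(np.roll(o["ee_rot"],-1)).as_matrix();print(T)
z0=T[2]-.026
for n,z in [("socket_tab",z0+.01),("end_block",z0),("socket_knob",.084),("socket_knob",z0+.054),("socket_block",.03),("slot",.05),("nest",0),("cell_a",.03),("cell_b",.03)]:
    for r in manip.pinpoint(p,n)[:2]:
        X=onz(p,r["xy"],z); print(n,np.round(r["xy"],1),round(r["p"],2),X.round(4),"tool",((X-T)@R).round(4))
E
```

```text
time: 28.3
tool_pos: [0.5512, 0.085, 0.1655]
ee_rot: [-0.0, 0.611, 0.791, -0.0]
wrist_force: [-1.0, -0.3, -2.5]
opening: 0.0199
grasp_force: 40.0
[0.55144172 0.08506841 0.16581506]
socket_tab [274.5  35.6] 0.78 [0.4938 0.1946 0.1498] tool [ 0.1206 -0.0281  0.016 ]
end_block [320.1 228.4] 0.69 [0.5497 0.0842 0.1398] tool [-0.0004 -0.0019  0.026 ]
end_block [177.2 250.4] 0.38 [0.4531 0.0415 0.1398] tool [-0.0173 -0.1061  0.026 ]
socket_block [318.6  45.6] 0.68 [0.5114 0.2258 0.03  ] tool [ 0.1463 -0.0031  0.1358]
socket_block [319.  230.1] 0.63 [0.559  0.0439 0.03  ] tool [-0.0418 -0.0031  0.1358]
slot [325.1   4.1] 0.65 [0.51   0.2539 0.05  ] tool [0.1738 0.0027 0.1158]
nest [319.5  79.3] 0.58 [0.5185 0.2014 0.    ] tool [ 0.1209 -0.0024  0.1658]
nest [320.1  44.8] 0.31 [0.5106 0.2345 0.    ] tool [ 0.1548 -0.0017  0.1658]
cell_a [324.6 108.3] 0.61 [0.5317 0.1717 0.03  ] tool [0.0888 0.0028 0.1358]
cell_b [324.6 108.3] 0.61 [0.5317 0.1717 0.03  ] tool [0.0888 0.0028 0.1358]
```

Run:
```python
from h import *
p=dict(np.load("w8.npz"));g=cv2.imread("pics/w8.png",0).astype(float)
q=[.522,.199,.2545];R=Ro.from_euler("z",q[2]).as_matrix()
P=lambda l:proj(p,R@np.array(l)/1e3+[*q[:2],0])
for y in(-55,-45,-20,-10,0):
    out=[]
    for x,z in[(-48.5,50),(-29.5,50),(-29.5,30),(29.5,30),(29.5,50),(48.5,50)]:
        c=P([x,y,z]);r=int(round(c[1]));row=g[r-1:r+2].mean(0)
        d=np.gradient(cv2.GaussianBlur(row[None],(0,0),.8)[0]);w=np.arange(int(c[0])-6,int(c[0])+8)
        if r<2: continue
        k=w[np.argmax(abs(d[w]))];out.append((x,z,c.round(1).tolist(),int(k),round(d[k])))
    print(y,out)
for x in(-10,10):
  for l in[(x,-70,50),(x,-58.25,30),(x,-58.25,50)]:
    c=P(l);col=g[:,int(c[0])-1:int(c[0])+2].mean(1);d=np.gradient(cv2.GaussianBlur(col[None],(0,0),.8)[0]);w=np.arange(int(c[1])-7,int(c[1])+9);k=w[np.argmax(abs(d[w]))];print(l,c.round(1),k,d[k].round())
# held block: columns of body sides, tab
T=np.array([.5514,.0851]);Rb=Ro.from_euler("z",.2545).as_matrix()
for l in[(-28,24,20),(28,24,20),(-8,38,20),(8,38,20),(-4.5,31,20),(4.5,31,20)]:
    c=proj(p,Rb@np.array(l)/1e3+[*T,.1398]);r=int(round(c[1]));row=g[r-1:r+2].mean(0);d=np.gradient(cv2.GaussianBlur(row[None],(0,0),.8)[0]);w=np.arange(int(c[0])-6,int(c[0])+8);k=w[np.argmax(abs(d[w]))];print(l,c.round(1),k,d[k].round())
for l in[(-20,28,20),(20,28,20),(-20,28,0),(20,28,0),(0,40,20)]:
    c=proj(p,Rb@np.array(l)/1e3+[*T,.1398]);col=g[:,int(c[0])-1:int(c[0])+2].mean(1);d=np.gradient(cv2.GaussianBlur(col[None],(0,0),.8)[0]);w=np.arange(int(c[1])-6,int(c[1])+7);print(l,c.round(1),[(int(k),int(d[k])) for k in w if abs(d[k])>8])
```

```text
-55 [(-48.5, 50, [272.1, 135.2], 272, -29), (-29.5, 50, [291.7, 135.2], 294, 9), (-29.5, 30, [293.6, 134.8], 294, 9), (29.5, 30, [350.6, 134.8], 353, 18), (29.5, 50, [352.8, 135.2], 353, 18), (48.5, 50, [372.4, 135.2], 372, 26)]
-45 [(-48.5, 50, [271.6, 124.5], 272, -29), (-29.5, 50, [291.5, 124.5], 291, -11), (-29.5, 30, [293.4, 124.8], 291, -11), (29.5, 30, [350.9, 124.8], 354, 16), (29.5, 50, [353.1, 124.5], 354, 16), (48.5, 50, [372.9, 124.5], 373, 28)]
-20 [(-48.5, 50, [270.5, 96.8], 271, -30), (-29.5, 50, [290.8, 96.8], 290, -32), (-29.5, 30, [292.8, 99.0], 291, -33), (29.5, 30, [351.5, 99.1], 354, 37), (29.5, 50, [353.8, 96.9], 354, 34), (48.5, 50, [374.1, 96.9], 374, 27)]
-10 [(-48.5, 50, [270.1, 85.4], 267, 54), (-29.5, 50, [290.6, 85.4], 290, -39), (-29.5, 30, [292.6, 88.4], 290, -40), (29.5, 30, [351.8, 88.5], 354, 30), (29.5, 50, [354.1, 85.5], 355, 30), (48.5, 50, [374.6, 85.5], 375, 24)]
0 [(-48.5, 50, [269.6, 73.8], 266, 63), (-29.5, 50, [290.3, 73.8], 290, -38), (-29.5, 30, [292.3, 77.6], 290, -41), (29.5, 30, [352.1, 77.7], 355, 35), (29.5, 50, [354.5, 73.8], 355, 38
[... 215 characters left out ...]
.7 138. ] 140 13.0
(10, -58.25, 50) [332.5 138.7] 140 14.0
(-28, 24, 20) [278.3 202.2] 277 4.0
(28, 24, 20) [367.9 202.3] 365 8.0
(-8, 38, 20) [310.1 180.1] 307 -3.0
(8, 38, 20) [336.2 180.1] 330 27.0
(-4.5, 31, 20) [315.9 191.3] 313 9.0
(4.5, 31, 20) [330.4 191.3] 328 -8.0
(-20, 28, 20) [291. 196.] [(190, -14), (191, -17), (192, -11), (196, 10), (197, 17), (198, 16)]
(20, 28, 20) [355.3 196. ] [(190, -15), (191, -19), (192, -12), (196, 9), (197, 17), (198, 15)]
(-20, 28, 0) [293.8 189.4] [(190, -14), (191, -17), (192, -10)]
(20, 28, 0) [351.8 189.4] [(190, -15), (191, -19), (192, -13)]
(0, 40, 20) [323.2 176.9] [(172, -8), (173, -17), (174, -18), (175, -10), (177, 11), (178, 20), (179, 18)]
```

The nest edges match the prediction to about 0.3 px. The held block appears offset by (-0.8,-1.5) mm from the TCP, so I'll correct for that, hover just above the rim and recheck.

```bash
python3 -m inch '[[0.04,0.0015,0,0],[0.08,0.0015,0,0],[0.0896,0.0015,0.02,0],[0.0896,0.0015,0.06,0],[0.0896,0.0015,0.08,0],[0.0896,0.0015,0.0835,0],[0.0896,0.0015,0.0835,0],[0.0896,0.0015,0.0835,0]]' - 40
cat > chk.py <<'E'
from h import *
p=manip.get_image("wrist");save(p,"w9.png")
g=cv2.cvtColor(p["img"],7).astype(float)
o=manip.observe();T=o["tool_pos"];Rt=Ro.from_quat(np.roll(o["ee_rot"],-1)).as_matrix();print(T,o["wrist_force"],Rt[:,0])
q=[.522,.199,.2545];R=Ro.from_euler("z",q[2]).as_matrix()
c=np.array(q[:2])+R[:2,:2]@[0,-.02875];print("need by TCP",((np.r_[c,T[2]]-T)@Rt).round(4))
def edges(c,ax):
    u,v=int(round(c[0])),int(round(c[1]))
    s=g[v-1:v+2].mean(0) if ax==0 else g[:,u-1:u+2].mean(1)
    d=np.gradient(cv2.GaussianBlur(s[None],(0,0),.8)[0]);k0=(u,v)[ax]
    return c.round(1).tolist(),[(k,int(d[k])) for k in range(max(k0-7,1),k0+8) if abs(d[k])>7 and abs(d[k])>=max(abs(d[k-1]),abs(d[k+1]))]
print("nest cols")
for l in[(-48.5,-10,50),(-29.5,-12,50),(29.5,-12,50),(48.5,-10,50),(-48.5,-30,50),(48.5,-30,50),(-48.5,20,50),(48.5,20,50)]:print(l,edges(proj(p,R@np.array(l)/1e3+[*q[:2],0]),0))
print("sock cols/rows")
for l in[(-20,-10,57.5-28.75),(20,-10,50)]: pass
print("block")
for l in[(-28,24,20),(28,24,20),(-28,20,20),(28,20,20),(-8,38,20),(8,38,20),(-4.5,31,20),(4.5,31,20)]:print(l,edges(proj(p,R@np.array(l)/1e3+[*T[:2],T[2]-.026]),0))
for l in[(-20,28,20),(20,28,20),(0,40,20)]:print(l,edges(proj(p,R@np.array(l)/1e3+[*T[:2],T[2]-.026]),1))
E
python3 chk.py
```

```text
time: 29.6
tool_pos: [0.5321, 0.1719, 0.0834]
ee_rot: [0.001, 0.611, 0.792, 0.001]
wrist_force: [0.7, 0.8, -1.0]
opening: 0.0198
grasp_force: 40.0
[0.53210472 0.1719229  0.08352927] [-0.1483911  -0.15939671 -2.27335763] [-2.52997841e-01  9.67466843e-01 -3.12378046e-05]
need by TCP [ 0.    -0.003 -0.   ]
nest cols
(-48.5, -10, 50) ([251.3, 199.8], [(252, -26)])
(-29.5, -12, 50) ([277.6, 202.4], [(276, 21)])
(29.5, -12, 50) ([358.9, 202.5], [(364, -19)])
(48.5, -10, 50) ([385.2, 199.8], [(385, 20)])
(-48.5, -30, 50) ([252.8, 226.0], [(253, -28)])
(48.5, -30, 50) ([383.6, 225.9], [(377, -7), (383, 23)])
(-48.5, 20, 50) ([248.7, 158.0], [(245, 42), (249, -26)])
(48.5, 20, 50) ([387.7, 158.1], [(387, 12)])
sock cols/rows
block
(-28, 24, 20) ([278.1, 202.2], [(276, 21)])
(28, 24, 20) ([367.6, 202.3], [(364, -19)])
(-28, 20, 20) ([278.3, 208.4], [(276, 22), (281, -26)])
(28, 20, 20) ([367.3, 208.4], [(365, -15)])
(-8, 38, 20) ([309.9, 180.2], [(304, -10), (308, 10)])
(8, 38, 20) ([336.0, 180.2], [(343, -22)])
(-4.5, 31, 20) ([315.6, 191.3], [(313, 17)])
(4.5, 31, 20) ([330.2, 191.3], [(327, -16)])
(-20, 28, 20) ([290.7, 196.0], [(197, 17)])
(20, 28, 20) ([355.0, 196.0], [(197, 16)])
(0, 40, 20) ([323.0, 176.9], [(178, 18)])
```

The block needs about (+0.6,-1.2) mm. I'll apply that and lower.

```bash
python3 -m inch '[[0.0006,-0.0012,0,0],[0.0006,-0.0012,0,0],[0.0006,-0.0012,0.003,0],[0.0006,-0.0012,0.006,0],[0.0006,-0.0012,0.009,0],[0.0006,-0.0012,0.011,0],[0.0006,-0.0012,0.013,0],[0.0006,-0.0012,0.013,0]]' - 40
```

```text
time: 30.45
tool_pos: [0.5298, 0.1721, 0.0688]
ee_rot: [-0.0, 0.611, 0.792, -0.0]
wrist_force: [-0.3, -0.1, -1.5]
opening: 0.0198
grasp_force: 40.0
```

```bash
python3 -m inch '[[0,0,0.003,0],[0,0,0.006,0],[0,0,0.009,0],[0,0,0.011,0],[0,0,0.0125,0],[0,0,0.0125,0]]' - 40
python3 -m inch '[[0,0,0,0],[0,0,0,0],[0,0,0,0],[0,0,-0.03,0],[0,0,-0.08,0],[0,0,-0.13,0],[-0.05,0,-0.15,0],[-0.1,0,-0.15,0],[-0.1,0,-0.15,0],[-0.1,0,-0.15,0]]' 0.045
python3 - <<'E'
from h import *
p=manip.get_image("wrist");save(p,"w10.png")
for p in (p,manip.get_image("top"),manip.get_image("scene")):
  for n,z in [("socket_block",.03),("socket_knob",.084),("end_block",.03)]:
    for r in manip.pinpoint(p,n)[:2]: print(n,np.round(r["xy"],1),round(r["p"],2),onz(p,r["xy"],z).round(4))
save(p,"s11.png");o=manip.observe();print(o["time"],o["tool_pos"],o["wrist_force"])
E
```

```text
time: 31.05
tool_pos: [0.5298, 0.172, 0.0564]
ee_rot: [-0.0, 0.611, 0.792, -0.0]
wrist_force: [1.1, 0.3, -2.2]
opening: 0.0199
grasp_force: 40.0
time: 32.05
tool_pos: [0.5554, 0.0744, 0.2067]
ee_rot: [0.0, 0.612, 0.791, 0.0]
wrist_force: [0.8, -0.0, 0.6]
opening: 0.0449
grasp_force: 0.0
socket_block [316.5  42.6] 0.72 [0.51   0.2279 0.03  ]
socket_block [322.7   5. ] 0.58 [0.5075 0.2644 0.03  ]
socket_knob [320.   30.8] 0.81 [0.5149 0.2243 0.084 ]
end_block [319.6  98.7] 0.61 [0.5278 0.1727 0.03  ]
socket_block [220.7 210. ] 0.84 [0.5174 0.2274 0.03  ]
socket_knob [210.9 204.7] 0.65 [0.5268 0.2333 0.084 ]
end_block [246.9 201.6] 0.52 [0.5356 0.1646 0.03  ]
socket_block [253.5 169.5] 0.91 [0.5134 0.232  0.03  ]
end_block [273.7 176.3] 0.91 [0.5342 0.1804 0.03  ]
32.65 [0.5551938  0.07554074 0.20661807] [ 0.52486726 -0.74970931 -0.39502892]
```

Both blocks came down to floor height freely (0.2–0.4 mm above it) and have been released. The camera fixes agree with cells A and B, and the arm is clear, so I'm handing in.

```bash
python3 -c "
from station import manip
print(manip.job_done())"
```

```text
the job is handed in; nothing more can be done
None
```

I fitted both blocks into the heater well and handed the job in at about 33 s: the cut-corner block is over the pin at (-x,-y) with its tab along -x, and the end block's tab is in its socket. By tool height both sat within about 0.5 mm of the floor at release, and the arm met no bystander on the way, but no verdict came back.

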